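Backstamp a porcelain cup on the sprung stamping jig

TASK

Put the maker's mark under the tall porcelain cup: lift it from the bench, lower it upright into the stamping jig with its handle between the two upright rods, and only then press it straight down against the sprung stamp until its foot is hard down on the three steel stop buttons. Press firmly but do not ram it, and finish while still holding the cup pressed down on the stops, for the spring lifts it as soon as you let go. Leave the other ware and paints standing where they are.

Things in the scene. Friction and masses are not known exactly. Their poses are not given: they have to be found in the camera images.
- cup_mid (a point): Centre of the tall white porcelain cup (black band, gold lines; the only tall straight one, 102 mm high), on its axis, 51 mm above its foot. z up, y from the axis towards its handle. Wall 65 mm across at 20 to 40 mm above the foot, 68 mm at 75 to 85 mm, 71 mm at the rim; open top; flat round foot 48 mm across. It can be taken from above across its x axis, 75 to 85 mm above the foot.
- cup_handle (a point): Middle of the cup's ear handle, 54 mm out from the cup's axis along +y, 57 mm above its foot. The handle is 11 mm thick (along the cup's x), reaches 61 mm out from the axis and from 25 to 88 mm above the foot; 45 mm out its underside is 29 mm above the foot.
- tall_cup: The same cup as a body, about 0.21 kg (may vary by a quarter), standing upright on the bench at the start. Origin level with the underside of its foot, 12.8 mm from the cup's axis towards the handle (the axis is at y = -12.8 mm); axes as for cup_mid.
- jig: Backstamping jig: grey cast plate 116 x 136 mm, 16 mm high, fixed; origin on the bench under the stamp's axis, z up, y towards the handle rods. Three white guide posts 12 mm thick stand round the nest at -90, 28 and 152 degrees from its x axis; inner faces 35 mm from the axis (2.5 mm clear of the cup's wall), straight to 61 mm and coned to 72 mm above the bench.
- nest (a point): Centre of the nest, on the stamp's axis at the height of the tops of the stop buttons, 36 mm above the bench; axes as for the jig: y points towards the handle rods. A cup that is home has its axis here, its foot at this height and its y along this y.
- rods (a point): Point midway between the two white handle rods, 45 mm from the stamp's axis along the jig's y, 86 mm above the bench. The upright rods are 6 mm thick with 17 mm clear between them, straight up to 85 mm above the bench, then flared to 31 mm clear between tips at 99 mm.
- stop_buttons: The three steel stop buttons, the hard stop: 10 mm across, 21 mm from the axis, flat tops 36 mm above the bench; part of the jig, origin as the jig. A firm press leaves some 10 N on them; over 40 N is too much for the porcelain.
- stamp_top (a point): Middle of the stamp's black rubber face, a round 27 mm across in the middle of the nest; when free it stands 44 mm above the bench, 8 mm above the stop buttons; moves with the stamp.
- stamp (a joint): Travel of the sprung stamp in m: 0 up, grows as it is pressed down; 0.008 when a cup's foot meets the stop buttons (the stamp alone could go to 0.0095). Its spring pushes up with 4.2 N at 0 and 9.8 N at 0.008, more than the cup's weight: a cup left alone stands 8 mm above the stops.
- carton_corner (a point): Far left top corner of the closed cardboard box that stands fixed between the robot and the jig, 160 mm high: from here it reaches 30 cm to the right (its far side drawing 3 cm away from the robot) and 22 cm back towards the robot. Carry the cup above it or clear of it.
- colour_dish: Bystander: little porcelain dish with black colour, 68 mm across, 18 mm high; origin under its centre.
- paint_pot: Bystander: small black paint pot with a light grey cap, 46 mm across, 58 mm high; origin under its centre.
- wide_cup: Bystander: low wide porcelain cup with a black band, 87 mm across, 80 mm high; origin under it.

How it is judged:
By the outcome, as a careful person would: the job done as asked, in the order asked, and still so for the second after the job is handed in, while the arm keeps its last pose, push and grip.
It also fails if it takes over 42 s, if anything falls off the work surface, if the arm or the gripper's body presses on something with over 40 N, if the wrist force passes 120 N, or if a joint passes its speed limit or range.

ROBOT

A 7-joint arm with a two-finger parallel gripper is mounted at the origin on a cart in front of the work surface, level with it; the furniture and walls round the work are solid. World frame = base frame: x ahead of the robot, y to its left, z up, the work surface at z = 0. Lengths are in mm, angles in rad, forces in N, time in s.
With the tool pointing down it reaches from about 400 to 875 mm from the base axis. Payload 4.4 kg.
Tool frame: the origin (TCP) lies at the very end of the fingers, on their centre line; the grasp point (between the pads) lies 19 mm behind it; z points along the fingers, y is the line along which they close (so a half turn about z gives the same grasp; the last joint's range is limited). The gripper opens to 85 mm and grips with 20 to 120 N. Pads are 22 mm wide; open, the fingers measure 114 mm over their backs; the gripper's body (76 mm by 85 mm) begins 54 mm behind the grasp point. The pads swing forward as they close: fully open they stand 13 mm farther back than shut.
Start: joints at [-1.223, 0.628, 0.038, 1.517, -0.027, 0.996, -0.02], TCP at [261.337, 595.165, 209.813] pointing down, gripper open.
Joint ranges: [-3.06, 3.06], [-0.37, 2.12], [-1.25, 1.32], [0.18, 2.47], [-1.1, 4.24], [0.23, 1.98], [-2.94, 2.94]. Speed limits (rad/s): [2.57, 2.57, 3.14, 3.14, 3.14, 3.14, 3.14].

INTERFACE

Orientations are given as [roll, pitch, yaw] about the fixed x, y, z axes, in that order (R = Rz(yaw) Ry(pitch) Rx(roll)).
In Python, from cell import sensors, get_image, camera_params, order gives the robot as it stands.
- The arm moves only by the shell command python3 -m inch 'ROWS' [OPENING]. ROWS is JSON, a list that holds one entry, the list of rows, each a list of 4 numbers: the shift along the tool's x, y, z in cm, then the turn about the tool's z in degrees. A call has 1 to 8 rows; each row is the pose to reach, as a shift and turn from the pose commanded when the call began, along the tool's axes at that moment; what a row does not reach only later rows make up. A row lasts 1/12 s, in which the tool goes at most 41.7 mm and 7.16 degrees, less where a joint would pass 70% of its speed; a pose out of reach is approached as far as the arm can. A call with a gripper value outside its range is refused whole. OPENING is the finger opening in cm, from 0 to 8.54, set as the call begins (- or left out, the last holds). The fingers move at their own pace and stop on an object; the grip force is fixed at half the most. Time passes only in rows, so rows that repeat a pose let the fingers close. It gives the time, the measured TCP pose, the force, the opening and the grip force at its end, in the units of the state.
- sensors.read_state(): the state, without advancing time (a new reading comes with each control period).
- get_image(name): name is "scene" or "top"; returns the picture (400x640x3 uint8, blue, green, red); there is no depth.
- camera_params(name): a dict with "mtx" (3x3 intrinsics, pixels), "rvec" (rotation vector, rad) and "tvec" (3), from world to camera coordinates, as OpenCV has them. Camera axes: x right, y down, z forward; pixel columns grow to the right and rows downward; lengths in mm; the calibration is good to about 2 mm. A picture is of the moment at which its call begins. camera_params takes no time and is no camera call.
- order.finish_job(): hands the job in; it is judged then, once.
The state is a dict: "clock": time; "qpos": joint angles; "qd": joint speeds; "tau": joint torques, N m; "eef_pos": TCP position; "tool_rot": TCP orientation; "force": force on the tool from outside, world axes, zero at the start; "torque": the same for the moment, N m; "width": finger opening in mm; "gripper_force": force on a finger pad.
Only numpy, scipy, OpenCV 4.12 (cv2) and the standard library are available. Lean on these libraries where they do the work, as an engineer would, in place of code of your own. Each camera call takes 0.05 s, during which the arm holds its last target. There are 200 camera calls.

## Working session

There is one attempt and no reset: what is moved stays moved. The work goes in short steps, Python scripts to look and compute and a shell command to move; the robot and the scene stay as the last step left them, time stands still between calls to the robot, and variables do not carry over. Pictures are saved under pics/ and viewed, at most 10 in all, crops included, and the job is handed in when it is done.

```bash
ls; mkdir -p pics; python3 - <<'E'
from cell import sensors,get_image,camera_params
import cv2
s=sensors.read_state();print(s)
for n in("scene","top"):
    cv2.imwrite(f"pics/{n}0.png",get_image(n));print(n,camera_params(n))
E
```

```text
pics
{'clock': 0.0, 'qpos': array([-1.22279783,  0.62933581,  0.03844882,  1.51838692, -0.0270191 ,
        0.99630926, -0.01999097]), 'qd': array([ 0.00081548, -0.00014367, -0.00129895,  0.00244103,  0.00124563,
        0.00015546,  0.00087526]), 'tau': array([ 1.08665154e-03, -5.63397431e+01,  1.22664135e+00, -1.93442971e+01,
        1.10353640e-02,  1.06535133e-02,  1.37631875e-05]), 'eef_pos': array([261.05796736, 594.52940683, 208.88989505]), 'tool_rot': array([-3.13967143e+00,  1.33540046e-05,  2.72778682e+00]), 'force': array([0.47843347, 0.65915188, 0.14420639]), 'torque': array([-0.01700139, -0.00610758, -0.03315673]), 'gripper_force': 0.0, 'width': 85.50659924694268}
scene {'mtx': array([[491.50039438,   0.        , 326.53467811],
       [  0.        , 491.50039438, 200.54217923],
       [  0.        ,   0.        ,   1.        ]]), 'rvec': array([ 1.91940412, -1.15322327,  0.63253164]), 'tvec': array([-249.3614507 ,  419.1947832 ,  553.21646342])}
top {'mtx': array([[406.79997823,   0.        , 321.62498443],
       [  0.        , 406.79997823, 199.91450403],
       [  0.        ,   0.        ,   1.        ]]), 'rvec': array([ 2.1686093 , -2.2042559 ,  0.09817116]), 'tvec': array([ 73.45938804, 641.96649218, 919.5910334 ])}
```

View pics/scene0.png

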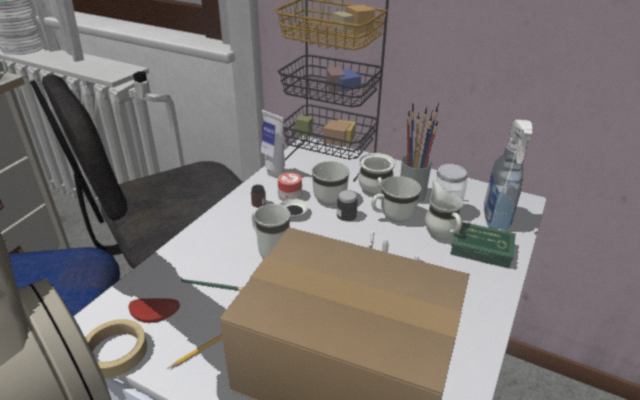

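View pics/top0.png

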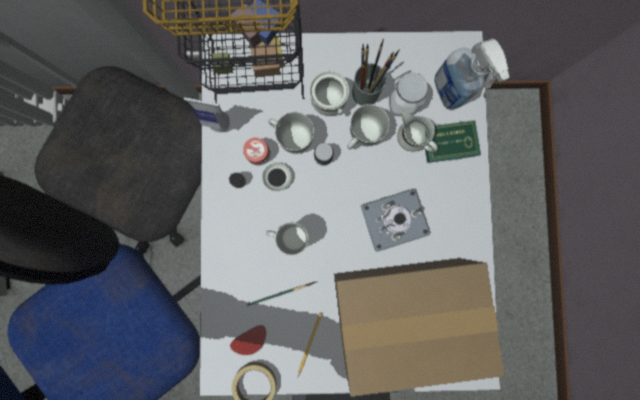

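The tall cup is at about top (291,238) with its handle pointing left. The jig is at about (397,219), with the carton below it. I'll enlarge both.

```bash
cat > h.py <<'E'
import numpy as np,cv2
from cell import sensors,get_image,camera_params
def ray(n,u,v):
    p=camera_params(n);R=cv2.Rodrigues(p["rvec"])[0];t=p["tvec"]
    d=R.T@np.linalg.inv(p["mtx"])@np.array([u,v,1.]);c=-R.T@t
    return c,d
def atz(n,u,v,z):
    c,d=ray(n,u,v);return c+d*(z-c[2])/d[2]
def px(n,P):
    p=camera_params(n);return cv2.projectPoints(np.atleast_2d(np.array(P,float)),p["rvec"],p["tvec"],p["mtx"],None)[0][:,0]
def crop(img,x,y,w,h,k,f):cv2.imwrite(f,cv2.resize(img[y:y+h,x:x+w],None,fx=k,fy=k,interpolation=cv2.INTER_CUBIC))
E
python3 - <<'E'
from h import *
t=cv2.imread("pics/top0.png")
crop(t,255,175,190,90,4.2,"pics/c1.png")
s=cv2.imread("pics/scene0.png");crop(s,240,180,200,100,4,"pics/c2.png")
for n in("top","scene"):print(n,ray(n,0,0)[0])
print(atz("top",291,238,102),atz("top",397,219,36),atz("top",335,272,160))
E
```

```text
top [568.89646132  74.00061812 966.46037286]
scene [ -87.58371339 -313.59021478  661.77346962]
[557.26541756 129.98661601 102.        ] [ 595.6181799  -108.78356812   36.        ] [490.17105488  40.69615094 160.        ]
```

View pics/c1.png

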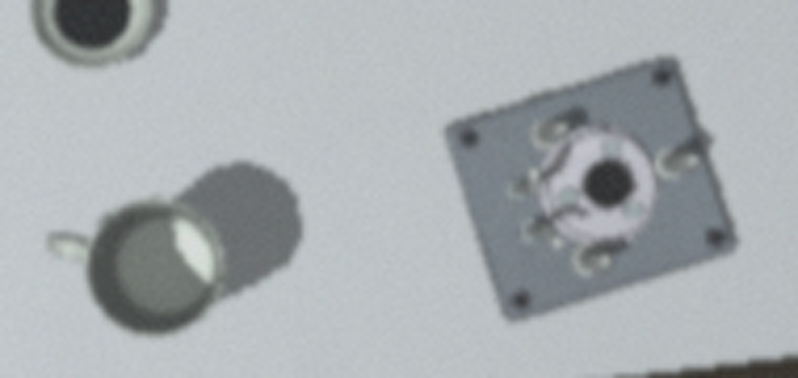

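View pics/c2.png

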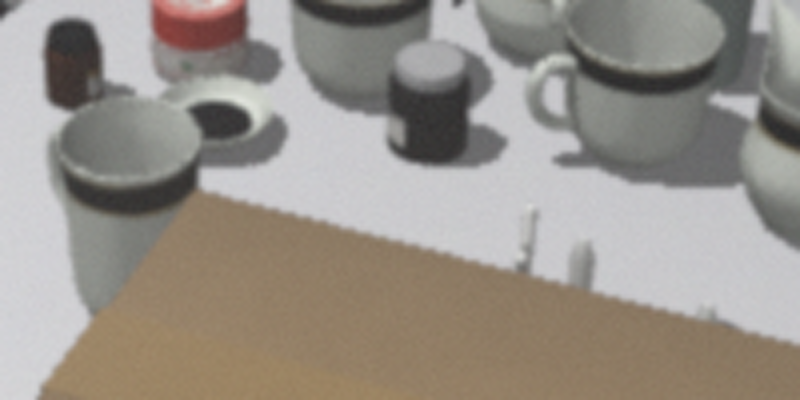

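In c1 the cup rim is centred at about (155,267) with the handle tip at about (52,243). The stamp is at (609,183), the rod tips are near (516,187) and (537,231), and the plate corners are (447,127), (675,60), (737,245) and (512,320). c2 shows the rod tips at (531,208) and (582,243).

```bash
python3 - <<'E'
from h import *
f=lambda x,y:((x+.5)/4.2-.5+255,(y+.5)/4.2-.5+175)
A=lambda x,y,z:atz("top",*f(x,y),z)
ang=lambda a,b:np.degrees(np.arctan2(*(b-a)[1::-1]))
c=[A(*p,16) for p in((447,127),(675,60),(737,245),(512,320))]
print("plate",np.round(c,1),"sides",[np.round(np.linalg.norm(c[i]-c[i-1]),1) for i in range(4)])
print("dirs y:",ang(c[1],c[0]),ang(c[2],c[3])," x:",ang(c[3],c[0]),ang(c[2],c[1]), "ctr",np.mean(c,0))
st=A(609,183,44);print("stamp",st)
for z in(95,99):
  r=[A(516,187,z),A(537,231,z)];m=np.mean(r,0);print("rods",r,m,ang(st,m),np.linalg.norm((m-st)[:2]), ang(r[1],r[0]))
cup=A(155,267,102);h=A(50,243,70);print("cup",cup,"rim w",np.linalg.norm(A(88,267,102)-A(222,267,102)),"handle",h,ang(cup,h),np.linalg.norm((h-cup)[:2]))
g=lambda x,y:((x+.5)/4-.5+240,(y+.5)/4-.5+180)
print("scene rods",[atz("scene",*g(*p),97) for p in((531,208),(582,243))])
print("scene rim",atz("scene",*g(131,138),102))
for p in((335,272),):print("carton",atz("top",*p,160))
s=sensors.read_state();import scipy.spatial.transform as T
print(T.Rotation.from_euler("xyz",s["tool_rot"]).as_matrix().round(3))
E
```

```text
plate [[ 630.7  -29.3   16. ]
 [ 666.3 -158.2   16. ]
 [ 562.4 -189.1   16. ]
 [ 523.1  -62.7   16. ]] sides [np.float64(112.6), np.float64(133.7), np.float64(108.4), np.float64(132.4)]
dirs y: 105.43699992549587 107.25302845862132  x: 17.24639004782863 16.58593881672482 ctr [ 595.61409323 -109.8362833    16.        ]
stamp [ 597.12765764 -113.22909251   44.        ]
rods [array([594.3048127 , -55.24583442,  95.        ]), array([571.73100979, -65.3433776 ,  95.        ])] [583.01791124 -60.29460601  95.        ] 104.92523591618966 54.7827053409518 24.099562521430755
rods [array([594.18818846, -54.65259367,  99.        ]), array([571.71799922, -64.70378915,  99.        ])] [582.95309384 -59.67819141  99.        ] 104.82580532755843 55.39510147640457 24.099562521430833
cup [556.84573594 128.88435103 102.        ] rim w 67.41202314786206 handle [569.80528721 185.57596931  70.        ] 77.12358934174351 58.154015795576264
scene rods [array([604.95391374, -61.64178973,  97.        ]), array([592.07024374, -92.4952433 ,  97.        ])]
scene rim [556.25003662 128.74459235 102.        ]
carton [490.17105488  40.69615094 160.        ]
[[-0.916  0.402 -0.001]
 [ 0.402  0.916 -0.002]
 [-0.    -0.002 -1.   ]]
```

```bash
cat >> h.py <<'E'
from scipy.spatial.transform import Rotation as Rn
def delta(x,y,z,yaw_toolx):
    "tool-frame shift cm and turn deg from measured pose to target world mm / tool-x heading deg"
    s=sensors.read_state();R=Rn.from_euler("xyz",s["tool_rot"]).as_matrix()
    d=R.T@(np.array([x,y,z])-s["eef_pos"])/10
    cur=np.degrees(np.arctan2(R[1,0],R[0,0]));t=-((yaw_toolx-cur+180)%360-180)
    print("tcp",s["eef_pos"].round(1),"hd",round(cur,2),"delta cm",d.round(2),"turn",round(t,2),"q",s["qpos"].round(2),"t",s["clock"].round(2))
def model(o,yaw):
    c,s=np.cos(np.radians(yaw)),np.sin(np.radians(yaw));R=np.array([[c,-s],[s,c]])
    W=lambda P:np.c_[np.array(P)[:,:2]@R.T+o[:2],np.array(P)[:,2]]
    a=np.linspace(0,2*np.pi,25);C=lambda x,y,r,z:W(np.c_[x+r*np.cos(a),y+r*np.sin(a),0*a+z])
    L=[C(0,0,13.5,44)]
    for g in(-90,28,152):
        gx,gy=41*np.cos(np.radians(g)),41*np.sin(np.radians(g));L+=[C(gx,gy,6,61),C(gx,gy,3,72),W([[gx,gy,16],[gx,gy,72]])]
    for q in(-1,1):L+=[W([[q*11.5,45,16],[q*11.5,45,85],[q*18.5,45,99]])]
    L+=[W([[-58,-68,16],[58,-68,16],[58,68,16],[-58,68,16],[-58,-68,16]])]
    return L
def over(n,img,L,x,y,w,h,k):
    I=cv2.resize(img[y:y+h,x:x+w],None,fx=k,fy=k,interpolation=cv2.INTER_CUBIC)
    for l in L:
        p=(px(n,l)-[x,y]+.5)*k-.5;cv2.polylines(I,[np.round(p*8).astype(np.int32)],False,(0,0,255),1,cv2.LINE_AA,3)
    return I
E
python3 - <<'E'
from h import *
L=model((597.1,-113.2),16.6)
a=over("top",cv2.imread("pics/top0.png"),L,358,184,80,70,7)
b=over("scene",cv2.imread("pics/scene0.png"),L,355,220,80,40,7)
I=np.zeros((600,800,3),np.uint8);I[:490,:560]=a;cv2.imwrite("pics/o1.png",a);cv2.imwrite("pics/o2.png",b)
delta(557,129,180,90-13)
E
```

```text
Traceback (most recent call last):
  File "h.py", line 18, in delta
    print("tcp",s["eef_pos"].round(1),"hd",round(cur,2),"delta cm",d.round(2),"turn",round(t,2),"q",s["qpos"].round(2),"t",s["clock"].round(2))
                                                                                                                           ^^^^^^^^^^^^^^^^
AttributeError: 'float' object has no attribute 'round'
```

View pics/o1.png

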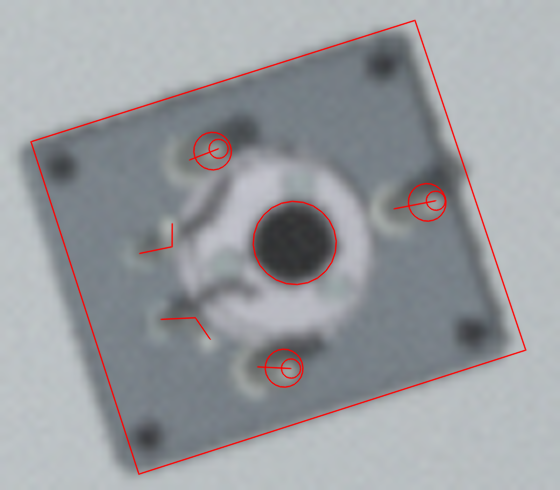

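View pics/o2.png

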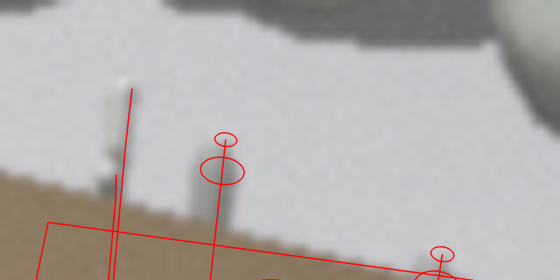

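The overlay fits to within 1–2 mm. The rod bases, flare tips and posts sit slightly left of the model, so the jig is at about (597,-112) with yaw 16.5. Next I'll move over the cup.

```bash
sed -i 's/s\["clock"\].round(2)/round(s["clock"],2)/' h.py
python3 -m inch '[[[-2,-1.3,0,3],[-5.5,-3.7,0,10],[-9.2,-6.2,0,17],[-12.9,-8.7,0,24],[-16.6,-11.2,0,31],[-20,-13.5,0,38],[-23,-15.5,0,44],[-25,-17,0,48]]]' 8.54
python3 -c "
from h import *
delta(557,129,170,77)"
```

```text
clock: 0.77
eef_pos: [424.0, 334.6, 209.8]
tool_rot: [3.141, 0.002, 1.881]
force: [0.1, -0.8, 0.4]
width: 85.5
gripper_force: 0.0
tcp [424.  334.6 209.8] hd 107.78 delta cm [-23.63   6.38   4.03] turn 30.78 q [-0.91  0.48  0.28  1.83 -0.17  0.85 -0.24] t 0.77
```

```bash
python3 -m inch '[[[-3,0.8,0.3,4],[-7,1.9,1,10],[-11,3,1.7,16],[-15,4.1,2.4,21],[-19,5.2,3,26],[-22,6,3.7,30],[-23.6,6.4,4,31],[-23.6,6.4,4,31]]]'
python3 -c "
from h import *
delta(557,129,54,77)
I=get_image('top');crop(I,230,190,130,95,6,'pics/t2.png')"
```

```text
clock: 1.43
eef_pos: [558.4, 129.1, 168.9]
tool_rot: [3.141, 0.004, 1.341]
force: [0.6, -0.6, 0.0]
width: 85.6
gripper_force: 0.0
tcp [558.4 129.1 168.9] hd 76.82 delta cm [ 0.   -0.14 11.49] turn -0.18 q [-0.54  0.6   0.4   1.79 -0.3   0.82 -0.22] t 1.43
```

View pics/t2.png

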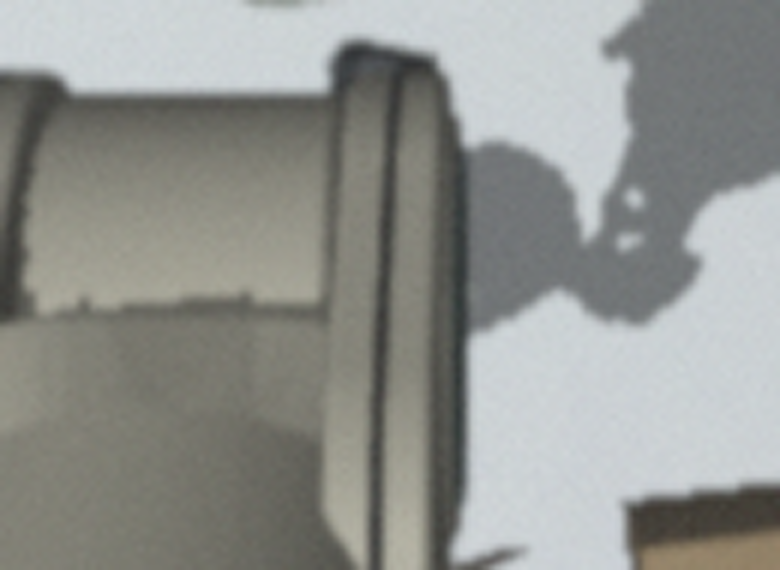

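The arm hides the cup in the top view. I'll lower on the estimate and watch the force.

```bash
python3 -m inch '[[[0,-0.1,1.5,0],[0,-0.1,3.5,0],[0,-0.1,5.5,0],[0,-0.1,7.5,0],[0,-0.1,9.5,0],[0,-0.1,11,0],[0,-0.1,11.5,0],[0,-0.1,11.5,0]]]'
python3 -c "
from h import *
delta(557,129,54,77)
I=get_image('scene');crop(I,210,150,130,95,6,'pics/s3.png')"
```

```text
clock: 2.15
eef_pos: [554.0, 136.6, 53.6]
tool_rot: [-3.138, 0.0, 1.351]
force: [-1.0, -0.2, -0.5]
width: 85.3
gripper_force: 0.0
tcp [554.  136.6  53.6] hd 77.42 delta cm [-0.68  0.45 -0.04] turn 0.42 q [-0.48  0.76  0.31  1.87 -0.39  0.58 -0.14] t 2.15
```

View pics/s3.png

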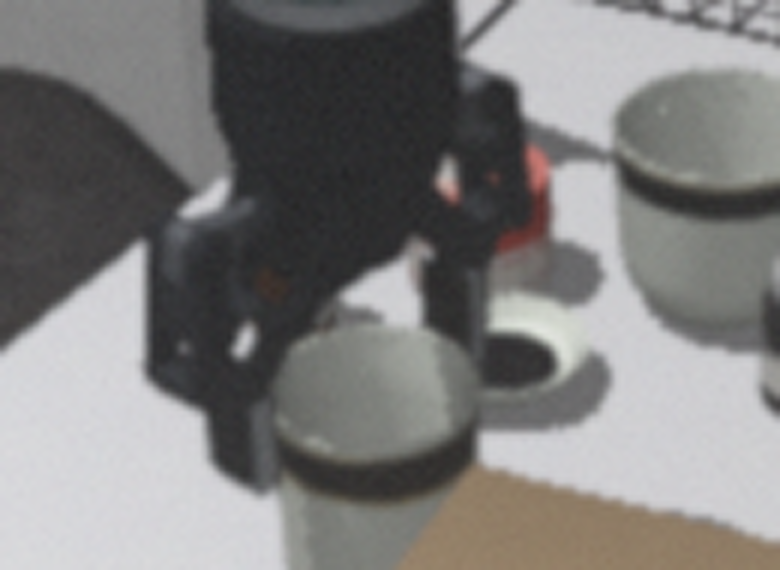

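The fingers straddle the cup, slightly towards the handle side. The cup hasn't been touched. I'll let the arm settle and then correct.

```bash
python3 -m inch '[[[0,0,0,0],[0,0,0,0]]]'
python3 -c "
from h import *
delta(557,129,54,77)"
```

```text
clock: 2.37
eef_pos: [556.5, 135.8, 56.0]
tool_rot: [3.14, -0.001, 1.35]
force: [0.6, -0.3, 0.9]
width: 85.5
gripper_force: 0.0
tcp [556.5 135.8  56. ] hd 77.32 delta cm [-0.65  0.2   0.2 ] turn 0.32 q [-0.48  0.75  0.31  1.87 -0.39  0.58 -0.14] t 2.37
```

```bash
python3 -m inch '[[[-0.3,0,0.1,0],[-0.65,0.1,0.1,0],[-0.65,0.1,0.1,0],[-0.65,0.1,0.1,0]]]'
python3 -c "
from h import *
delta(557,129,54,77)"
python3 -m inch '[[[0,0,0,0],[0,0,0,0],[0,0,0,0],[0,0,0,0],[0,0,0,0],[0,0,0,0],[0,0,0,0],[0,0,0,0]]]' 5.5
python3 -c "
from h import *
delta(557,129,54,77)"
```

```text
clock: 2.7
eef_pos: [555.5, 128.1, 54.1]
tool_rot: [3.141, -0.0, 1.348]
force: [-0.0, -0.3, -0.9]
width: 85.2
gripper_force: 0.0
tcp [555.5 128.1  54.1] hd 77.24 delta cm [0.12 0.13 0.01] turn 0.24 q [-0.47  0.75  0.3   1.88 -0.39  0.57 -0.13] t 2.7
clock: 3.37
eef_pos: [555.8, 128.7, 54.5]
tool_rot: [3.141, -0.001, 1.349]
force: [0.4, -1.6, 4.7]
width: 66.9
gripper_force: 66.3
tcp [555.8 128.7  54.5] hd 77.29 delta cm [0.06 0.11 0.05] turn 0.29 q [-0.47  0.75  0.3   1.88 -0.39  0.57 -0.13] t 3.37
```

Grasped (66.9 mm, 66 N). Now I'll lift.

```bash
python3 -m inch '[[[0,0,-0.5,0],[0,0,-2,0],[0,0,-4,0],[0,0,-6.5,0],[0,0,-9,0],[0,0,-11.5,0],[0,0,-13,0],[0,0,-13,0]]]'
python3 -m inch '[[[0,0,0,0],[0,0,0,0]]]'
python3 -c "
from h import *
delta(597,-112,184,106.5)"
```

```text
clock: 4.03
eef_pos: [557.3, 129.0, 187.0]
tool_rot: [3.136, -0.003, 1.349]
force: [0.3, -0.2, -2.4]
width: 66.9
gripper_force: 68.0
clock: 4.2
eef_pos: [554.0, 128.7, 182.5]
tool_rot: [-3.139, 0.001, 1.349]
force: [-0.8, -0.2, -3.1]
width: 67.2
gripper_force: 67.9
tcp [554.  128.7 182.5] hd 77.31 delta cm [-22.54   9.48  -0.15] turn -29.19 q [-0.54  0.58  0.41  1.78 -0.29  0.84 -0.21] t 4.2
```

```bash
python3 -m inch '[[[-1.5,0.6,0,-2],[-4,1.7,0,-5],[-7,2.9,0,-9],[-10,4.2,0,-13],[-13,5.5,0,-17],[-16,6.7,0,-21],[-19,8,0,-25],[-21,8.8,0,-28]]]'
python3 -m inch '[[[-0.8,0.3,0,-0.7],[-1.5,0.65,0,-1.2],[-1.5,0.65,0,-1.2],[-1.5,0.65,0,-1.2],[-1.5,0.65,0,-1.2],[-1.5,0.65,0,-1.2]]]'
python3 -c "
from h import *
delta(597,-112,184,106.5)
I=get_image('scene');delta(597,-112,184,106.5)
cv2.imwrite('pics/s4.png',I);J=get_image('top');cv2.imwrite('pics/t4.png',J);delta(597,-112,184,106.5)
cv2.imwrite('pics/v4.png',np.vstack([cv2.resize(I[120:280,300:500],None,fx=3,fy=3,interpolation=2),cv2.resize(J[180:260,340:460],None,fx=1.5*10/3,fy=1.5,interpolation=2)[:120,:600]]))
"
```

```text
clock: 4.87
eef_pos: [593.8, -99.9, 181.8]
tool_rot: [-3.138, 0.001, 1.838]
force: [0.4, -0.7, -2.7]
width: 66.6
gripper_force: 68.0
clock: 5.37
eef_pos: [604.9, -106.2, 183.4]
tool_rot: [-3.141, -0.001, 1.861]
force: [-0.2, -0.1, -2.7]
width: 66.8
gripper_force: 67.9
tcp [ 604.9 -106.2  183.4] hd 106.62 delta cm [-0.33 -0.92 -0.06] turn 0.12 q [-0.02  0.62  0.25  1.66 -0.18  0.89  0.59] t 5.37
tcp [ 604.9 -106.6  183.6] hd 106.6 delta cm [-0.29 -0.92 -0.04] turn 0.1 q [-0.02  0.62  0.25  1.65 -0.18  0.89  0.59] t 5.42
tcp [ 605.  -106.9  183.8] hd 106.58 delta cm [-0.26 -0.91 -0.02] turn 0.08 q [-0.02  0.62  0.25  1.65 -0.18  0.89  0.59] t 5.47
```

View pics/v4.png

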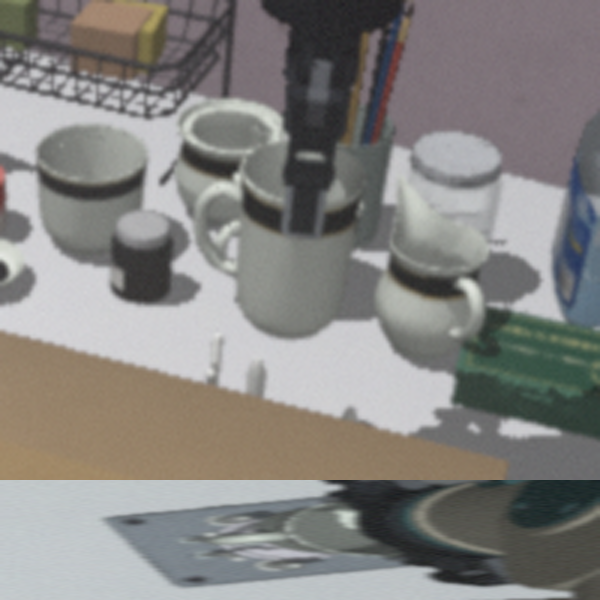

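The cup is held upright above the jig with the handle on the rod side. In this crop the band edges are at (245,220) and (361,225), the foot bottom is at (293,334), and the handle's outer edge is at (196,225). I'll compare that with the projected model.

```bash
python3 - <<'E'
from h import *
def cup(o,yaw,foot):
    c,s=np.cos(np.radians(yaw)),np.sin(np.radians(yaw));a=np.linspace(0,2*np.pi,73)
    C=lambda r,z:np.c_[o[0]+r*np.cos(a),o[1]+r*np.sin(a),0*a+foot+z]
    H=lambda y,z:[o[0]-s*y,o[1]+c*y,foot+z]
    return dict(rim=C(35.5,102),b80=C(34,80),w30=C(32.5,30),foot=C(24,0)),np.array([H(61,57),H(54,57)])
q=lambda P:((px("scene",P)-[300,120]+.5)*3-.5)
L,h=cup((604.9,-106.6),16.6,129)
for k,v in L.items():
    p=q(v);print(k,"L",p[p[:,0].argmin()].round(),"R",p[p[:,0].argmax()].round(),"B",p[p[:,1].argmax()].round(),"T",p[p[:,1].argmin()].round())
print("handle",q(h).round())
# derivative: px(crop) per mm
o=q([[605,-106,150]]);print([(q([np.add([605,-106,150],e)])-o).round(2) for e in np.eye(3)])
I=cv2.imread("pics/s4.png");k=5
V=over("scene",I,list(L.values()),360,150,70,90,k)
W=over("scene",I,model((597,-112),16.5),355,220,70,45,k)
T=over("top",cv2.imread("pics/t4.png"),[L["rim"],L["foot"]]+model((597,-112),16.5),355,185,80,70,k)
O=np.zeros((590,800,3),np.uint8);O[:450,:350]=V;O[:225,350:700]=W;O[230:580,350:750]=T
cv2.imwrite("pics/v5.png",O)
E
```

```text
rim L [245. 166.] R [372. 176.] B [319. 205.] T [298. 139.]
b80 L [245. 199.] R [364. 209.] B [315. 237.] T [295. 173.]
w30 L [240. 270.] R [351. 280.] B [305. 308.] T [287. 244.]
foot L [251. 312.] R [331. 320.] B [297. 340.] T [284. 292.]
handle [[196. 225.]
 [208. 226.]]
[array([[ 0.6 , -0.86]]), array([[-1.58, -0.48]]), array([[ 0.17, -1.36]])]
```

View pics/v5.png

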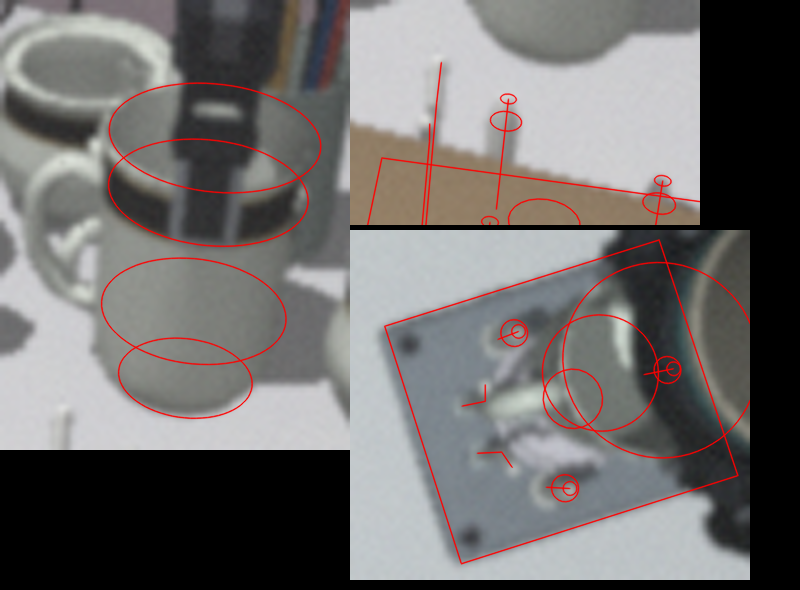

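```bash
python3 - <<'E'
from h import *
for d in(-4,0,4):
  a=np.radians(106.6+d);print(d,px("top",[[604.9+r*np.cos(a),-106.6+r*np.sin(a),129+z] for r,z in((61,57),(61,70),(45,60))]).round(1).tolist())
print("obs tip 382.7,220.1")
J=cv2.imread("pics/t4.png")[:,:,1];print(J[212:228,378:398])
delta(597,-112,184,106.5)
E
```

```text
-4 [[380.2, 219.1], [381.3, 218.9], [388.6, 217.1]]
0 [[380.9, 221.3], [381.9, 221.1], [389.0, 218.7]]
4 [[381.6, 223.4], [382.7, 223.2], [389.6, 220.3]]
obs tip 382.7,220.1
[[133 133 133 135 131 131 144 161 159 136 115 118 114 103  93 100 101  92
  109 157]
 [133 134 132 133 130 132 156 164 152 124 114 123 118  93  83  90  95  95
  110 154]
 [132 132 133 136 138 136 156 146 124 109 116 135 124 100  88  89 101 112
  115 138]
 [134 132 140 161 164 142 136 120 101 100 115 132 132 121 121 128 135 138
  128 133]
 [129 127 137 169 176 135 110 103 105 116 135 146 152 159 165 166 165 161
  152 138]
 [120 112 120 151 150 126 118 123 137 148 166 181 189 193 190 187 183 179
  162 148]
 [119 105 107 118 127 125 142 157 171 180 191 201 211 210 202 196 186 180
  163 140]
 [117 106 104 111 126 146 165 175 187 197 201 207 211 207 201 187 175 164
  149 121]
 [122 120 109 116 135 159 176 182 191 195 199 197 190 187 178 161 150 139
  125 109]
 [143 137 123 121 135 153 168 175 181 182 179 174 168 159 152 140 126 117
  117 107]
 [141 139 131 128 126 142 154 162 163 159 153 162 158 154 153 151 130 117
  115 110]
 [136 135 131 128 131 132 160 164 155 158 150 144 142 138 147 160 146 128
  116 112]
 [134 131 134 132 133 131 151 170 155 141 133 128 121 116 129 143 142 138
  125 117]
 [133 135 134 131 128 126 131 156 138 119 115 126 125 128 126 128 133 143
  147 133]
 [136 137 137 133 121 108 106 129 120 113 120 149 161 167 158 146 158 167
  173 162]
 [137 142 143 136 111  91  90 104 109 137 146 163 175 185 181 175 182 186
  189 187]]
tcp [ 605.  -106.9  183.8] hd 106.58 delta cm [-0.26 -0.91 -0.02] turn 0.08 q [-0.02  0.62  0.25  1.65 -0.18  0.89  0.59] t 5.47
```

```bash
python3 -m inch '[[[0,-0.3,0,0],[-0.2,-0.7,0,0],[-0.25,-0.9,0,0],[-0.25,-0.9,0,0],[-0.25,-0.9,0,0],[-0.25,-0.9,0,0]]]'
python3 -c "
from h import *
delta(597,-112,184,106.5)"
python3 -m inch '[[[0,0,0,0],[0,0,0,0],[0,0,0,0]]]'
python3 -c "
from h import *
delta(597,-112,184,106.5)"
```

```text
clock: 5.97
eef_pos: [597.3, -113.3, 183.9]
tool_rot: [3.141, -0.0, 1.858]
force: [0.2, -0.3, -2.5]
width: 66.9
gripper_force: 67.9
tcp [ 597.3 -113.3  183.9] hd 106.48 delta cm [ 0.13  0.01 -0.01] turn -0.02 q [-0.01  0.61  0.25  1.67 -0.18  0.88  0.6 ] t 5.97
clock: 6.22
eef_pos: [597.3, -113.2, 183.8]
tool_rot: [3.142, -0.0, 1.859]
force: [0.2, 0.2, -2.6]
width: 66.9
gripper_force: 67.9
tcp [ 597.3 -113.2  183.8] hd 106.49 delta cm [ 0.12  0.01 -0.02] turn -0.01 q [-0.01  0.61  0.25  1.67 -0.18  0.88  0.6 ] t 6.22
```

Cup and jig agree within about 1 mm and the handle angle is good. I'll lower to just above the posts and check the drift.

```bash
python3 -m inch '[[[0.05,0,1,0],[0.05,0,2.2,0],[0.05,0,3.5,0],[0.05,0,4.5,0],[0.05,0,5,0],[0.05,0,5,0],[0.05,0,5,0],[0.05,0,5,0]]]'
python3 -m inch '[[[0,0,0,0],[0,0,0,0],[0,0,0,0]]]'
python3 -c "
from h import *
delta(597.2,-112.6,134.5,106.5)"
```

```text
clock: 6.88
eef_pos: [597.6, -113.0, 134.3]
tool_rot: [3.141, 0.001, 1.859]
force: [0.1, 0.9, -2.3]
width: 67.3
gripper_force: 67.9
clock: 7.13
eef_pos: [597.4, -112.9, 134.3]
tool_rot: [3.141, 0.0, 1.859]
force: [-1.0, 0.5, -2.7]
width: 66.8
gripper_force: 67.9
tcp [ 597.4 -112.9  134.3] hd 106.49 delta cm [ 0.03 -0.01 -0.02] turn -0.01 q [-0.    0.67  0.23  1.72 -0.2   0.78  0.61] t 7.13
```

```bash
python3 -m inch '[[[0.03,0,0.3,0],[0.03,0,0.6,0],[0.03,0,0.9,0],[0.03,0,1.1,0],[0.03,0,1.1,0],[0.03,0,1.1,0]]]'
python3 -m inch '[[[0,0,0.3,0],[0,0,0.6,0],[0,0,0.8,0],[0,0,1,0],[0,0,1,0],[0,0,1,0]]]'
python3 -c "
from h import *
delta(597.2,-112.6,98.5,106.5);print(sensors.read_state()['torque'])"
```

```text
clock: 7.63
eef_pos: [596.8, -112.5, 122.5]
tool_rot: [-3.141, -0.0, 1.859]
force: [0.3, 0.5, -2.9]
width: 67.0
gripper_force: 67.9
clock: 8.13
eef_pos: [596.9, -112.5, 112.6]
tool_rot: [-3.141, -0.0, 1.859]
force: [0.3, -0.4, -1.9]
width: 67.1
gripper_force: 67.9
tcp [ 596.9 -112.5  112.6] hd 106.49 delta cm [-0.02  0.03  1.41] turn -0.01 q [ 0.    0.7   0.22  1.74 -0.21  0.73  0.62] t 8.13
[ 0.00530438 -0.00571781 -0.00493771]
```

No lateral force; the foot is at about 58 mm, inside the posts. I'll go on to just above the stamp, then press.

```bash
python3 -m inch '[[[0,0,0.3,0],[0,0,0.6,0],[0,0,0.9,0],[0,0,1.2,0],[0,0,1.3,0],[0,0,1.3,0],[0,0,1.3,0]]]'
python3 -m inch '[[[0,0,0.1,0],[0,0,0.2,0],[0,0,0.3,0],[0,0,0.4,0],[0,0,0.4,0],[0,0,0.4,0],[0,0,0.4,0]]]'
python3 -m inch '[[[0,0,0.1,0],[0,0,0.2,0],[0,0,0.3,0],[0,0,0.3,0],[0,0,0.3,0],[0,0,0.3,0]]]'
```

```text
clock: 8.72
eef_pos: [597.0, -112.5, 99.7]
tool_rot: [-3.141, -0.0, 1.859]
force: [-0.1, -0.0, -2.2]
width: 67.0
gripper_force: 67.9
clock: 9.3
eef_pos: [597.3, -112.6, 96.1]
tool_rot: [3.141, 0.0, 1.859]
force: [-0.8, -0.0, 2.7]
width: 66.7
gripper_force: 68.5
clock: 9.8
eef_pos: [597.3, -112.5, 93.0]
tool_rot: [3.141, 0.0, 1.859]
force: [-0.1, -0.8, 5.7]
width: 66.8
gripper_force: 68.7
```

```bash
python3 -m inch '[[[0,0,0.1,0],[0,0,0.15,0],[0,0,0.15,0],[0,0,0.15,0]]]'
python3 -m inch '[[[0,0,0.05,0],[0,0,0.05,0],[0,0,0.05,0],[0,0,0.05,0]]]'
python3 -m inch '[[[0,0,0.05,0],[0,0,0.05,0],[0,0,0.05,0],[0,0,0.05,0]]]'
```

```text
clock: 10.13
eef_pos: [597.3, -112.6, 91.6]
tool_rot: [3.141, 0.0, 1.859]
force: [-0.5, 0.5, 6.0]
width: 66.9
gripper_force: 68.8
clock: 10.47
eef_pos: [597.3, -112.6, 91.1]
tool_rot: [3.141, 0.0, 1.859]
force: [0.0, -0.1, 6.2]
width: 66.8
gripper_force: 68.9
clock: 10.8
eef_pos: [597.3, -112.6, 90.7]
tool_rot: [3.141, 0.0, 1.859]
force: [-0.1, 0.0, 8.3]
width: 67.0
gripper_force: 68.9
```

```bash
python3 -m inch '[[[0,0,0.05,0],[0,0,0.05,0],[0,0,0.05,0],[0,0,0.05,0]]]'
python3 -m inch '[[[0,0,0.05,0],[0,0,0.05,0],[0,0,0.05,0],[0,0,0.05,0]]]'
```

```text
clock: 11.13
eef_pos: [597.3, -112.6, 90.5]
tool_rot: [3.141, 0.0, 1.859]
force: [-0.7, -0.4, 8.3]
width: 66.8
gripper_force: 69.1
clock: 11.47
eef_pos: [597.4, -112.7, 90.5]
tool_rot: [3.141, 0.0, 1.859]
force: [-2.0, -0.2, 13.0]
width: 66.8
gripper_force: 69.4
```

The TCP has stopped at 90.5 mm and the force is climbing, so the foot is on the stops with about 5 N. One more small push.

```bash
python3 -m inch '[[[0,0,0.05,0],[0,0,0.05,0],[0,0,0.05,0],[0,0,0.05,0],[0,0,0.05,0],[0,0,0.05,0]]]'
```

```text
clock: 11.97
eef_pos: [597.4, -112.7, 90.4]
tool_rot: [3.14, 0.0, 1.859]
force: [-2.7, 0.1, 15.3]
width: 67.2
gripper_force: 69.7
```

```bash
python3 -m inch '[[[0,0,0.04,0],[0,0,0.04,0],[0,0,0.04,0],[0,0,0.04,0],[0,0,0.04,0],[0,0,0.04,0],[0,0,0.04,0],[0,0,0.04,0]]]'
python3 -m inch '[[[0,0,0,0],[0,0,0,0],[0,0,0,0],[0,0,0,0]]]'
```

```text
clock: 12.63
eef_pos: [597.4, -112.7, 90.3]
tool_rot: [3.14, 0.0, 1.859]
force: [-3.5, 1.4, 16.2]
width: 67.1
gripper_force: 70.0
clock: 12.97
eef_pos: [597.4, -112.7, 90.4]
tool_rot: [3.14, 0.0, 1.859]
force: [-1.7, 1.1, 17.2]
width: 66.8
gripper_force: 70.0
```

```bash
python3 -c "
from cell import order;print(order.finish_job())"
```

```text
the job is handed in; nothing more can be done
None
```

I handed the job in at about 13 s with the cup still held down on the stop buttons at roughly 10 N, estimated from the wrist force. The handle should be between the rods: nothing pushed sideways on the way down, but I took no picture after lowering.

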